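Weigh two caliper pistons by hand and present the steel one

ROBOT

A 6-joint arm with a two-finger parallel gripper is mounted at the origin on a cart in front of the work surface, level with it; the furniture and walls round the work are solid. World frame = base frame: x ahead of the robot, y to its left, z up, the work surface at z = 0. Lengths are in mm, angles in rad, forces in N, time in s.
With the tool pointing down it reaches from about 275 to 750 mm from the base axis. Payload 10.2 kg.
Tool frame: the origin (TCP) lies midway between the tips of the shut fingers; the grasp point (between the pads) lies 19 mm behind it; z points along the fingers, y is the line along which they close (so a half turn about z gives the same grasp; the last joint's range is limited). The gripper opens to 85 mm and grips with 20 to 120 N. Pads are 22 mm wide; open, the fingers measure 114 mm over their backs; the gripper's body (76 mm by 85 mm) begins 54 mm behind the grasp point. The pads swing forward as they close: fully open they stand 13 mm farther back than shut.
Start: joints at [0.908, 0.313, 1.498, -0, 1.331, -0.223], TCP at [223.536, 475.04, 231.294] pointing down, gripper open.
Joint ranges: [-2.94, 2.94], [-0.97, 2.17], [0.19, 2.56], [-1.23, 4.37], [0.02, 3.11], [-2.88, 2.88]. Speed limits (rad/s): [2.39, 2.39, 3.01, 3.14, 3.14, 3.14].

INTERFACE

Orientations are given as a unit quaternion [w, x, y, z].
In Python, from rig import ctrl gives the robot as it stands.
- The arm moves only by the tool send_rows, never from a script. Its argument "targets" is a list of rows, each a list of 7 numbers: the closure, from -1 (fully open) to 1 (shut), so that 0 is half open, then the shift along the tool's x, y, z in m, then the turn, a rotation vector about the tool's x, y, z in rad. In form: [[claw, dx, dy, dz, ax, ay, az], ...]. A call has exactly 10 rows; each row shifts and turns the commanded pose from where the row before left it, along the tool's axes as they then stand; what a row does not reach is not made up. A row lasts 1/8 s, in which the tool goes at most 62.5 mm and 10.7 degrees, less where a joint would pass 70% of its speed; a pose out of reach is approached as far as the arm can. A call with a gripper value outside its range is refused whole. The fingers move at their own pace and stop on an object; "squeeze" is the grip in N (left out, the last holds). Time passes only in rows, so rows that do not move let the fingers close, or fill a call up. It gives the time, the measured TCP pose, the force, the opening and the grip force at its end, in the units of the state.
- ctrl.sense(): the state, without advancing time (a new reading comes with each control period).
- ctrl.capture(name): name is "scene" or "top" or "wrist"; returns a dict with "img" (420x560x3 uint8, red, green, blue), "camera_matrix" (3x3 intrinsics, pixels), "R" (3x3) and "t" (3): a world point X has camera coordinates R X + t. Camera axes: x right, y down, z forward; pixel columns grow to the right and rows downward; lengths in mm; the calibration is good to about 2 mm. A picture is of the moment at which its call begins. There is no depth.
- ctrl.finish_job(): hands the job in; it is judged then, once.
Trained networks look in a picture, given as the dict that the camera call returned (one of the last four; its "shot" number tells which), for a name from the list of things; names that differ only in an ending like _2 or _b are one class to them, and where a whole thing is asked for, a point or a joint stands for the part that bears it (a point fixed in the world has none). Each returns a list of dicts, best first, with "score" (0 to 1); they miss things now and then, are a little off and sometimes report something else, mostly with a low value. They report only what shows in the picture. A call takes as long as a camera call.
- ctrl.boxes_of(query, picture): "extent" ([left, top, width, height] in pixels, round what is visible of it).
- ctrl.landmark_of(query, picture): "point" ([column, row] in pixels: a listed point, or the origin of a listed thing).
The state is a dict: "time_s": time; "joints": joint angles; "dq": joint speeds; "tau": joint torques, N m; "eef_pos": TCP position; "ee_rot": TCP orientation; "force": force on the tool from outside, world axes, zero at the start; "wrist_torque": the same for the moment, N m; "grip_width": opening from 0.0 (shut) to 1.0 (fully open); "grip_force": force on a finger pad.
Only numpy, scipy, OpenCV 4.12 (cv2) and the standard library are available. Lean on these libraries where they do the work, as an engineer would, in place of code of your own. Each camera call takes 0.05 s, during which the arm holds its last target. There are 200 camera calls.

TASK

Open the repair-kit case, lifting its lid right back until it rests on its stop. One of the two look-alike brake pistons inside is steel, the other aluminium: lift each in turn clear of its foam pocket to feel its weight, and leave the lighter one standing in a pocket. Finish while still holding the heavier one, upright and steady, centred over the bore of the caliper half with a few centimetres of air beneath it, so that I can oil the seal and guide it in; leave everything else on the bench as it lies.

Things in the scene. Friction and masses are not known exactly. Their poses are not given: they have to be found in the camera images.
- kit_case: Fixed grey sheet-steel case, 160 (x) x 300 (y) mm, rim 62 mm above the bench, walls 4 mm, with a black foam tray inside whose top is 33 mm above the bench. Origin at the centre of the underside, z up; its own -x side is the front with the handle, +x side the hinge. Spare rubber seals and two short pins lie bedded in the foam at the +y end, at most 8 mm above it.
- lid (a joint): Lid angle in rad: 0 shut, 1.8 on its stop (leaning back past upright). Weighs 0.45 kg, about 2 N to lift at the handle; it falls shut below about 1.3 rad and past about 1.5 rad falls back onto the stop by itself.
- lid_handle (a point): Centre of the black grip of the lid's carrying handle: a round bar 12 mm thick and 76 mm long, along the case's y, held 36 mm in front of the lid's front face, 73 mm above the bench when shut. It swings with the lid about lid_hinge at a radius of 196 mm (its height above the hinge line is 11 mm when shut). Can be pinched from above with the fingers to the front and back of the bar, and pivots between them as the lid swings.
- lid_hinge (a point): Middle of the lid's hinge line (which runs along the case's y), at the back rim, 62 mm above the bench.
- pocket_left (a point): Centre of the floor of the round foam pocket in the middle of the case, 52 mm across and 20 mm deep; floor 13 mm above the bench.
- pocket_right (a point): Centre of the floor of the other, equal pocket, towards the case's -y end, 110 mm from pocket_left.
- piston_a_mid (a point): Centre (half-way up) of a bright plated brake piston, a cup 48 mm across and 50 mm tall with a 34 mm wide, 38 mm deep hollow, open end up, a shallow groove round it near the top. It stands in one of the pockets and its upper 30 mm rise above the foam. Its z axis is the piston's axis. One of the two pistons is steel and weighs 0.38 to 0.52 kg, the other aluminium and weighs 0.13 to 0.21 kg; they look the same.
- piston_b_mid (a point): The same point of the other piston, of the same size and looks, in the other pocket.
- piston_a: The same piston as piston_a_mid; origin at the centre of its underside, 25 mm below that point.
- piston_b: The same piston as piston_b_mid; origin at the centre of its underside.
- caliper: Dark cast-iron brake caliper half, loose, 1.3 kg, lying with its open bore upward: a round housing 72 mm across and 46 mm high with a bolt lug on either side along its y (166 mm overall, and a brass bleed screw standing out 16 mm more at the +y end). Origin at the centre of its underside.
- bore (a point): Centre of the mouth of the caliper's bore (51 mm wide, 36 mm deep), at its top face, 46 mm above the bench; z up.
- brake_pad: Bystander: worn brake pad 48x108x12 mm lying flat; origin centre of its underside.
- bridge_bolt: Bystander: hex bolt 52 mm long, lying; origin centre of its underside.
- brake_cleaner: Bystander: red and white spray can 58 mm across, 212 mm tall, standing; origin centre of its underside.
- pliers: Bystander: pliers with red handles, 175 mm long, lying; origin centre of the underside.
- tape_roll: Bystander: roll of black tape 58 mm across, 19 mm high; origin centre of its underside.

How it is judged:
By the outcome, as a careful person would: the job done as asked, in the order asked, and still so for the second after the job is handed in, while the arm keeps its last pose, push and grip.
It also fails if it takes over 72 s, if anything falls off the work surface, if the arm or the gripper's body presses on something with over 40 N, if the wrist force passes 120 N, or if a joint passes its speed limit or range.

## Working session

There is one attempt and no reset: what is moved stays moved. The work goes in short steps, Python scripts to look and compute and a tool call to move; the robot and the scene stay as the last step left them, time stands still between calls to the robot, and variables do not carry over. Pictures are saved under pics/ and viewed, at most 10 in all, crops included, and the job is handed in when it is done.

Besides the shell and the picture viewer there is one more tool, called by a JSON object that holds its "api" and its "payload". send_rows: Moves the arm, as the interface text tells. Its arguments: {"type":"object","properties":{"targets":{"type":"array"},"squeeze":{"type":"number"}},"required":["targets"]}

```bash
mkdir -p pics
cat > h.py <<'E'
import numpy as np,cv2
from rig import ctrl
from scipy.spatial.transform import Rotation as Ro
def ray(p,uv,z):
    K=np.array(p["camera_matrix"]);R=np.array(p["R"]);t=np.array(p["t"])
    d=R.T@np.linalg.solve(K,[uv[0],uv[1],1.]);c=-R.T@t
    return (c+d*(z-c[2])/d[2]).round(1)
def save(p,n): cv2.imwrite(f"pics/{n}.png",np.array(p["img"])[:,:,::-1])
def st():
    s=ctrl.sense();q=s["ee_rot"];print({k:np.round(s[k],3).tolist() for k in ("time_s","eef_pos","ee_rot","force","joints","grip_width","grip_force")})
    print(Ro.from_quat([q[1],q[2],q[3],q[0]]).as_matrix().round(3).tolist())
    return s
E
python3 - <<'E'
from h import *
st()
Z=dict(lid_handle=73,lid_hinge=62,kit_case=0,bore=46,caliper=0,brake_pad=0,bridge_bolt=0,brake_cleaner=0,pliers=0,tape_roll=0)
im=[]
for c in("top","scene"):
    p=ctrl.capture(c);im.append(np.array(p["img"]))
    print(c,(-np.array(p["R"]).T@np.array(p["t"])).round())
    for k in Z:
        for d in ctrl.landmark_of(k,p)[:2]: print(k,round(d["score"],2),np.round(d["point"]),ray(p,d["point"],Z[k]))
    save(p,c)
E
```

```text
{'time_s': 0.0, 'eef_pos': [223.38, 474.825, 230.725], 'ee_rot': [-0.0, 0.218, 0.976, -0.001], 'force': [-0.313, 0.267, 0.543], 'joints': [0.908, 0.313, 1.498, 0.0, 1.331, -0.223], 'grip_width': 0.999, 'grip_force': 0.0}
[[-0.905, 0.426, -0.001], [0.426, 0.905, -0.001], [0.0, -0.001, -1.0]]
top [ 255.  -35. 1470.]
lid_handle 0.94 [254. 236.] [442.7  62.1  73. ]
lid_hinge 0.91 [246. 180.] [628.2  88.4  62. ]
bore 0.8 [366. 189.] [ 598.5 -297.6   46. ]
caliper 0.67 [363. 191.] [ 602.2 -296.1    0. ]
caliper 0.19 [366. 188.] [ 610.7 -306.5    0. ]
brake_pad 0.8 [357. 263.] [ 363.8 -267.9    0. ]
bridge_bolt 0.62 [328. 245.] [ 421.5 -174.9    0. ]
brake_cleaner 0.98 [398. 174.] [ 660.4 -415.6    0. ]
brake_cleaner 0.34 [365. 187.] [ 614.8 -304.7    0. ]
pliers 0.7 [419. 210.] [ 535.9 -478.4    0. ]
pliers 0.57 [248. 175.] [662.   88.6   0. ]
tape_roll 0.75 [151. 205.] [562.1 410.6   0. ]
scene [ -54. 1187.  840.]
lid_handle 0.61 [284. 227.] [453.4  40.3  73. ]
lid_hinge 0.63 [218. 222.] [648.2  80.2  62. ]
kit_case 0.94 [246. 242.] [570.   56.9   0. ]
bore 0.46 [286. 175.] [ 607.8 -325.5   46. ]
caliper 0.55 [284. 190.] [ 605.1 -302.6    0. ]
brake_pad 0.69 [344. 208.] [ 367.4 -261.     0. ]
bridge_bolt 0.48 [346. 210.] [ 360.3 -255.4    0. ]
tape_roll 0.62 [176. 314.] [574.4 415.1   0. ]
```

View pics/top.png

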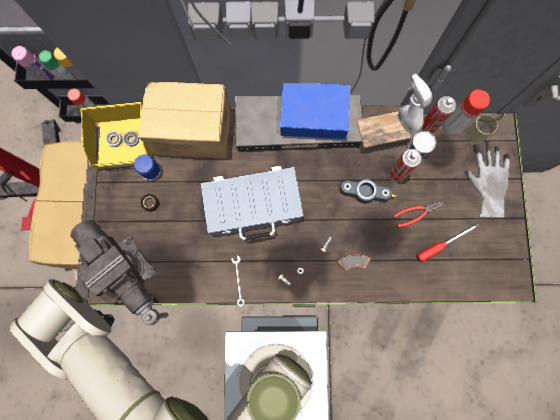

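View pics/scene.png

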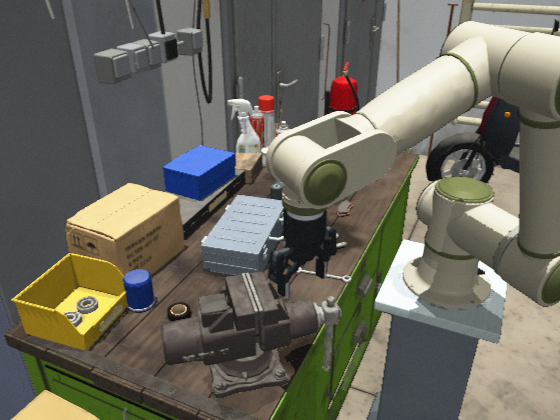

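The top picture shows the case at about (252,201) with its handle at (256,236), and the caliper at (366,190) with the cleaner can close by at (405,165). The scene picture agrees with this. Next I move over the handle.

```bash
cat >> h.py <<'E'
def yaw(): # angle of tool y in world
    q=ctrl.sense()["ee_rot"];m=Ro.from_quat([q[1],q[2],q[3],q[0]]).as_matrix();return np.arctan2(m[1,1],m[0,1])
def plan(p1,y1,n,claw,p0=None,y0=None,prt=True):
    """n equal rows from p0,y0 (default measured) to TCP p1 (mm), tool-y angle y1 (rad), tool down"""
    p0=np.array(ctrl.sense()["eef_pos"]) if p0 is None else np.array(p0); y0=yaw() if y0 is None else y0
    d=(np.array(p1)-p0)/1000/n; a=(y1-y0)/n
    for k in range(n):
        y=y0+a*k; Y=np.array([np.cos(y),np.sin(y),0]); Z=np.array([0,0,-1.]); X=np.cross(Y,Z)
        print([claw]+np.round([d@X,d@Y,d@Z,0,0,-a],4).tolist())
E
python3 -c "
from h import *
plan([425,62,260],0.16,9,-1)"
```

```text
[-1, -0.0398, -0.032, -0.0032, 0.0, 0.0, 0.1079]
[-1, -0.043, -0.0275, -0.0032, 0.0, 0.0, 0.1079]
[-1, -0.0457, -0.0227, -0.0032, 0.0, 0.0, 0.1079]
[-1, -0.0479, -0.0177, -0.0032, 0.0, 0.0, 0.1079]
[-1, -0.0495, -0.0124, -0.0032, 0.0, 0.0, 0.1079]
[-1, -0.0506, -0.007, -0.0032, 0.0, 0.0, 0.1079]
[-1, -0.051, -0.0015, -0.0032, 0.0, 0.0, 0.1079]
[-1, -0.0509, 0.004, -0.0032, 0.0, 0.0, 0.1079]
[-1, -0.0502, 0.0094, -0.0032, 0.0, 0.0, 0.1079]
```

{"api": "send_rows", "payload": {"targets": [[-1, -0.04, -0.032, -0.003, 0, 0, 0.108], [-1, -0.043, -0.0275, -0.003, 0, 0, 0.108], [-1, -0.0457, -0.0227, -0.003, 0, 0, 0.108], [-1, -0.048, -0.0177, -0.003, 0, 0, 0.108], [-1, -0.0495, -0.0124, -0.003, 0, 0, 0.108], [-1, -0.0506, -0.007, -0.003, 0, 0, 0.108], [-1, -0.051, -0.0015, -0.003, 0, 0, 0.108], [-1, -0.051, 0.004, -0.003, 0, 0, 0.108], [-1, -0.05, 0.0094, -0.003, 0, 0, 0.108], [-1, 0, 0, 0, 0, 0, 0]], "squeeze": 40}}

```text
time_s: 2.35
eef_pos: [426.0, 59.6, 258.3]
ee_rot: [0.0, 0.651, 0.759, -0.0]
force: [-0.2, 0.3, -0.4]
grip_width: 1.0
grip_force: 0.0
```

Run:
```python
from h import *
st();print(yaw())
p=ctrl.capture("wrist");save(p,"w1")
print((-np.array(p["R"]).T@np.array(p["t"])).round())
for k,z in dict(lid_handle=73,lid_hinge=62).items():
    for d in ctrl.landmark_of(k,p)[:2]: print(k,round(d["score"],2),np.round(d["point"]),ray(p,d["point"],z))
for d in ctrl.boxes_of("kit_case",p)[:1]:print(d)
```

```text
{'time_s': 2.35, 'eef_pos': [426.009, 59.609, 258.279], 'ee_rot': [0.0, 0.651, 0.759, -0.0], 'force': [-0.234, 0.266, -0.437], 'joints': [-0.135, 0.079, 1.712, -0.0, 1.349, -0.288], 'grip_width': 1.0, 'grip_force': 0.0}
[[-0.153, 0.988, 0.0], [0.988, 0.153, -0.0], [-0.0, 0.0, -1.0]]
0.15390547082858383
[414. 136. 402.]
lid_handle 0.7 [297. 190.] [442.3  54.2  73. ]
lid_hinge 0.83 [487. 187.] [639.8  85.   62. ]
{'extent': [294.2, 17.8, 235.5, 304.7], 'score': 0.65}
```

View pics/w1.png

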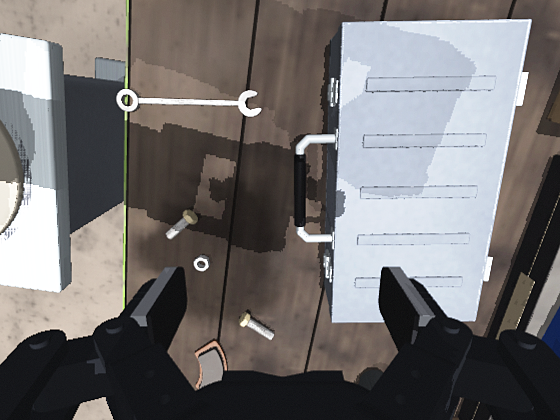

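The wrist picture shows the black grip at column 300, rows 154–227, with the lid's front top edge running from (343,20) to (334,320). I work out the yaw from that edge and the exact bar centre.

Run:
```python
from h import *
p=ctrl.capture("wrist")
g=np.array(p["img"]).astype(int).max(2)
# bar: dark columns per row
pts=[]
for r in range(160,224,4):
    c=np.where(g[r,285:318]<45)[0]+285
    pts.append((c.mean(),r,len(c)))
pts=np.array(pts);print(pts[::3].round(1).tolist())
W=np.array([ray(p,(a,b),73) for a,b,_ in pts]); v=W[0]-W[-1];print("bar yaw",np.arctan2(-v[0],v[1]),W.mean(0))
for a,b in (((343,22),(334,320)),((530,22),(474,320))):
    A,B=ray(p,a,80),ray(p,b,80);v=A-B;print(A,B,np.arctan2(-v[0],v[1]))
print(ray(p,(300,190.5),73))
```

```text
[[300.5, 160.0, 12.0], [300.5, 172.0, 12.0], [305.4, 184.0, 21.0], [303.5, 196.0, 16.0], [300.0, 208.0, 11.0], [300.0, 220.0, 11.0]]
bar yaw 0.16982275399677615 [445.48125  57.4875   73.     ]
[453.1 212.7  80. ] [508.1 -84.8  80. ] 0.18280988437960324
[612.6 238.7  80. ] [665.4 -59.2  80. ] 0.17541893906129508
[443.7  57.   73. ]
```

```bash
python3 -c "
from h import *
plan([444.3,57.2,120],0.177,4,0.39)
print()
plan([444.3,57.2,53],0.177,4,0.39,[444.3,57.2,120],.177)"
```

```text
[0.39, -0.0022, 0.0046, 0.0346, 0.0, 0.0, -0.004]
[0.39, -0.0022, 0.0046, 0.0346, 0.0, 0.0, -0.004]
[0.39, -0.0022, 0.0046, 0.0346, 0.0, 0.0, -0.004]
[0.39, -0.0023, 0.0046, 0.0346, 0.0, 0.0, -0.004]

[0.39, 0.0, 0.0, 0.0168, 0.0, 0.0, -0.0]
[0.39, 0.0, 0.0, 0.0168, 0.0, 0.0, -0.0]
[0.39, 0.0, 0.0, 0.0168, 0.0, 0.0, -0.0]
[0.39, 0.0, 0.0, 0.0168, 0.0, 0.0, -0.0]
```

{"api": "send_rows", "payload": {"targets": [[0.39, -0.0022, 0.0046, 0.0346, 0, 0, -0.004], [0.39, -0.0022, 0.0046, 0.0346, 0, 0, -0.004], [0.39, -0.0022, 0.0046, 0.0346, 0, 0, -0.004], [0.39, -0.0022, 0.0046, 0.0346, 0, 0, -0.004], [0.39, 0, 0, 0, 0, 0, 0], [0.39, 0, 0, 0, 0, 0, 0], [0.39, 0, 0, 0, 0, 0, 0], [0.39, 0, 0, 0, 0, 0, 0], [0.39, 0, 0, 0, 0, 0, 0], [0.39, 0, 0, 0, 0, 0, 0]]}}

```text
time_s: 3.85
eef_pos: [444.7, 56.3, 120.0]
ee_rot: [0.0, 0.643, 0.766, 0.0]
force: [0.4, 0.1, 0.9]
grip_width: 0.305
grip_force: 0.0
```

```bash
python3 -c "
from h import *
s=st();print(yaw())
p=ctrl.capture('wrist');save(p,'w2')
for d in ctrl.landmark_of('lid_handle',p)[:1]: print(d,ray(p,d['point'],73))"
```

```text
{'time_s': 3.85, 'eef_pos': [444.684, 56.274, 120.041], 'ee_rot': [0.0, 0.643, 0.766, 0.0], 'force': [0.383, 0.069, 0.895], 'joints': [-0.137, 0.277, 1.867, 0.0, 0.998, -0.312], 'grip_width': 0.305, 'grip_force': 0.0}
[[-0.174, 0.985, 0.0], [0.985, 0.174, -0.0], [-0.0, 0.0, -1.0]]
0.17490938986038312
{'point': [282.5, 236.4], 'score': 0.93} [444.9  54.4  73. ]
```

View pics/w2.png

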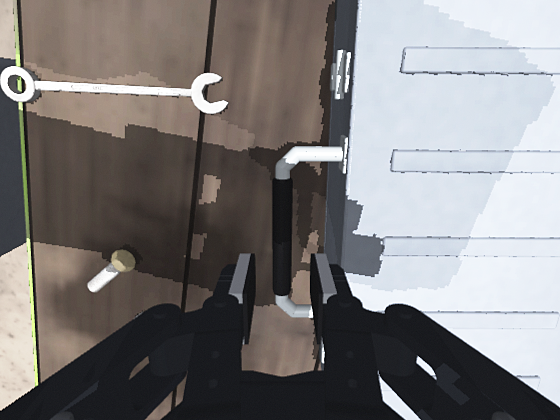

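The bar, at column 283, runs midway between the fingers (250 and 315). I descend and pinch.

{"api": "send_rows", "payload": {"targets": [[0.39, 0, 0, 0.018, 0, 0, 0], [0.39, 0, 0, 0.018, 0, 0, 0], [0.39, 0, 0, 0.018, 0, 0, 0], [0.39, 0, 0, 0.013, 0, 0, 0], [0.39, 0, 0, 0, 0, 0, 0], [1, 0, 0, 0, 0, 0, 0], [1, 0, 0, 0, 0, 0, 0], [1, 0, 0, 0, 0, 0, 0], [1, 0, 0, 0, 0, 0, 0], [1, 0, 0, 0, 0, 0, 0]], "squeeze": 40}}

```text
time_s: 5.2
eef_pos: [444.4, 56.2, 53.4]
ee_rot: [-0.0, 0.643, 0.766, -0.0]
force: [-5.7, -2.2, 4.9]
grip_width: 0.123
grip_force: 39.3
```

```bash
python3 -c "
from h import *
st()
a0=np.arctan2(11,195.7); th=np.linspace(0,1.76,22)
y=-196*np.cos(th+a0);z=196*np.sin(th+a0)
for t,a,b in zip(th[1:],np.diff(y),np.diff(z)): print(round(t,2),round(a/1e3,4),round(-b/1e3,4))
"
```

```text
{'time_s': 5.2, 'eef_pos': [444.359, 56.191, 53.357], 'ee_rot': [-0.0, 0.643, 0.766, -0.0], 'force': [-5.748, -2.243, 4.863], 'joints': [-0.137, 0.391, 1.926, -0.0, 0.825, -0.311], 'grip_width': 0.123, 'grip_force': 39.263}
[[-0.174, 0.985, -0.001], [0.985, 0.174, -0.0], [-0.0, -0.001, -1.0]]
0.08 0.0016 -0.0163
0.17 0.003 -0.0162
0.25 0.0043 -0.0158
0.34 0.0056 -0.0154
0.42 0.0069 -0.0149
0.5 0.0081 -0.0143
0.59 0.0093 -0.0135
0.67 0.0104 -0.0127
0.75 0.0114 -0.0118
0.84 0.0124 -0.0108
0.92 0.0132 -0.0097
1.01 0.014 -0.0086
1.09 0.0147 -0.0074
1.17 0.0152 -0.0061
1.26 0.0157 -0.0048
1.34 0.016 -0.0035
1.42 0.0163 -0.0022
1.51 0.0164 -0.0008
1.59 0.0164 0.0006
1.68 0.0163 0.002
1.76 0.0161 0.0033
```

Gripped at 12 mm opening. I swing the lid along the arc, starting with the first 10 rows.

{"api": "send_rows", "payload": {"targets": [[1, 0, 0.0016, -0.0163, 0, 0, 0], [1, 0, 0.003, -0.0162, 0, 0, 0], [1, 0, 0.0043, -0.0158, 0, 0, 0], [1, 0, 0.0056, -0.0154, 0, 0, 0], [1, 0, 0.0069, -0.0149, 0, 0, 0], [1, 0, 0.0081, -0.0143, 0, 0, 0], [1, 0, 0.0093, -0.0135, 0, 0, 0], [1, 0, 0.0104, -0.0127, 0, 0, 0], [1, 0, 0.0114, -0.0118, 0, 0, 0], [1, 0, 0.0124, -0.0108, 0, 0, 0]]}}

```text
time_s: 6.45
eef_pos: [514.3, 68.2, 197.1]
ee_rot: [-0.001, 0.642, 0.766, -0.003]
force: [-20.5, -7.1, 21.5]
grip_width: 0.126
grip_force: 40.3
```

{"api": "send_rows", "payload": {"targets": [[1, 0, -0.002, -0.003, 0, 0, 0], [1, 0, 0.0132, -0.0097, 0, 0, 0], [1, 0, 0.014, -0.0086, 0, 0, 0], [1, 0, 0.0147, -0.0074, 0, 0, 0], [1, 0, 0.0152, -0.0061, 0, 0, 0], [1, 0, 0.008, -0.0025, 0, 0, 0], [1, 0, 0.008, -0.0025, 0, 0, 0], [1, 0, 0.008, -0.002, 0, 0, 0], [1, 0, 0.008, -0.002, 0, 0, 0], [1, 0, 0, 0, 0, 0, 0]]}}

```text
time_s: 7.7
eef_pos: [602.8, 83.6, 238.9]
ee_rot: [0.001, 0.643, 0.766, 0.0]
force: [-1.5, -6.1, 4.6]
grip_width: 0.122
grip_force: 41.6
```

{"api": "send_rows", "payload": {"targets": [[1, 0, 0.0163, -0.0022, 0, 0, 0], [1, 0, 0.0164, -0.0008, 0, 0, 0], [1, 0, 0.0164, 0.0006, 0, 0, 0], [1, 0, 0.0163, 0.002, 0, 0, 0], [1, 0, 0.008, 0.0014, 0, 0, 0], [1, 0, 0.006, 0.0014, 0, 0, 0], [1, 0, 0, 0, 0, 0, 0], [1, 0, 0, 0, 0, 0, 0], [0.5, 0, 0, 0, 0, 0, 0], [0.4, 0, 0, 0, 0, 0, 0]]}}

```text
time_s: 8.95
eef_pos: [680.4, 98.5, 235.7]
ee_rot: [-0.0, 0.642, 0.766, 0.0]
force: [1.0, -0.3, -0.0]
grip_width: 0.3
grip_force: 0.3
```

```bash
python3 -c "
from h import *
s=st();p=ctrl.capture('scene')
print(ctrl.boxes_of('lid',p)[:1])
for d in ctrl.landmark_of('lid_handle',p)[:1]: print(d)
cv2.imwrite('pics/s2.png',cv2.resize(np.array(p['img'])[90:330,120:440,::-1],None,fx=2,fy=2))"
```

```text
{'time_s': 8.95, 'eef_pos': [680.436, 98.453, 235.735], 'ee_rot': [-0.0, 0.642, 0.766, 0.0], 'force': [0.99, -0.31, -0.0], 'joints': [-0.027, 0.695, 0.897, 0.001, 1.55, -0.202], 'grip_width': 0.3, 'grip_force': 0.306}
[[-0.175, 0.985, -0.0], [0.985, 0.175, 0.001], [0.001, 0.0, -1.0]]
[]
{'point': [200.1, 160.3], 'score': 0.81}
```

View pics/s2.png

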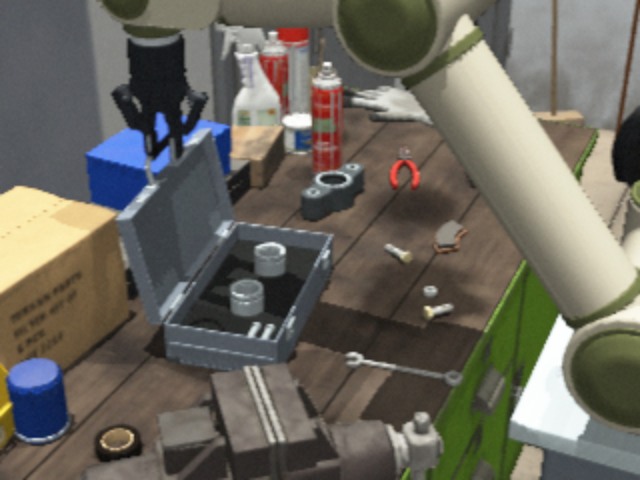

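Cropped scene picture: the lid stands open and leans back, with its handle still loosely between the fingers at about (165,160). Two pistons stand in the tray at about (247,297) and (270,260). Next I rise clear and view the pistons.

```bash
python3 -c "
from h import *
plan([565,40,265],0.177,4,-1,[680.4,98.5,316],.175)"
```

```text
[-1, -0.0094, -0.031, 0.0127, 0.0, 0.0, -0.0005]
[-1, -0.0094, -0.031, 0.0127, 0.0, 0.0, -0.0005]
[-1, -0.0093, -0.031, 0.0127, 0.0, 0.0, -0.0005]
[-1, -0.0093, -0.031, 0.0127, 0.0, 0.0, -0.0005]
```

{"api": "send_rows", "payload": {"targets": [[0.3, 0, 0, -0.01, 0, 0, 0], [0.3, 0, 0, -0.02, 0, 0, 0], [0.3, 0, 0, -0.025, 0, 0, 0], [0.3, 0, 0, -0.025, 0, 0, 0], [-1, -0.009, -0.031, 0.0127, 0, 0, 0], [-1, -0.009, -0.031, 0.0127, 0, 0, 0], [-1, -0.009, -0.031, 0.0127, 0, 0, 0], [-1, -0.009, -0.031, 0.0127, 0, 0, 0], [-1, 0, 0, 0, 0, 0, 0], [-1, 0, 0, 0, 0, 0, 0]]}}

```text
time_s: 10.35
eef_pos: [565.4, 41.0, 266.3]
ee_rot: [0.001, 0.643, 0.766, 0.001]
force: [0.6, -0.3, 0.4]
grip_width: 1.0
grip_force: 0.0
```

Run:
```python
from h import *
st()
p=ctrl.capture("wrist");save(p,"w3")
for k,z in dict(piston_a_mid=38,pocket_left=13,pocket_right=13,lid_handle=250).items():
    for d in ctrl.landmark_of(k,p)[:3]: print(k,round(d["score"],2),np.round(d["point"]),ray(p,d["point"],z))
for d in ctrl.boxes_of("piston_a",p)[:3]:
    x,y,w,h=d["extent"];print(d)
```

```text
{'time_s': 10.35, 'eef_pos': [565.423, 41.048, 266.305], 'ee_rot': [0.001, 0.643, 0.766, 0.001], 'force': [0.568, -0.275, 0.423], 'joints': [-0.134, 0.384, 1.308, 0.0, 1.448, -0.309], 'grip_width': 1.0, 'grip_force': 0.0}
[[-0.174, 0.985, 0.002], [0.985, 0.174, -0.0], [-0.0, 0.002, -1.0]]
piston_a_mid 0.68 [282. 107.] [552.8 112.1  38. ]
lid_handle 0.71 [552. 197.] [692.8  96.2 250. ]
lid_handle 0.5 [357. 149.] [590.8 102.4 250. ]
{'extent': [260.3, 187.0, 42.0, 46.9], 'score': 0.89}
{'extent': [258.5, 87.7, 45.5, 49.3], 'score': 0.78}
{'extent': [191.4, 2.1, 368.6, 333.2], 'score': 0.64}
```

View pics/w3.png

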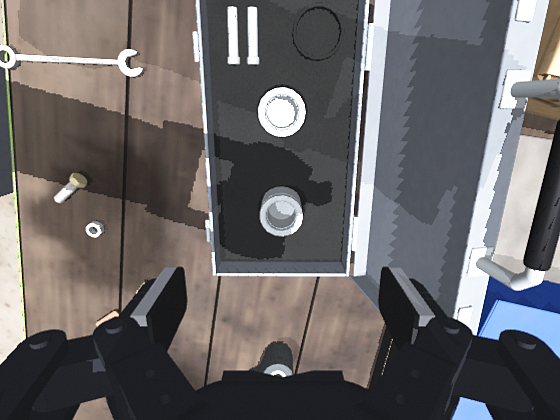

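The picture shows the left piston's rim centred near (282,112) and the right piston's near (282,212). The handle at right (552,197) means the lid is back. I compute the rims at z=63.

Run:
```python
from h import *
p=ctrl.capture("wrist")
im=np.array(p["img"]).astype(np.uint8);g=cv2.cvtColor(im,cv2.COLOR_RGB2GRAY)
for (a,b) in ((282,112),(282,212)):
    roi=cv2.resize(g[b-40:b+40,a-40:a+40],None,fx=4,fy=4,interpolation=cv2.INTER_CUBIC)
    c=cv2.HoughCircles(cv2.medianBlur(roi,5),cv2.HOUGH_GRADIENT,2,8,param1=120,param2=25,minRadius=55,maxRadius=110)
    for x,y,r in (c[0][:4] if c is not None else []):
        uv=(a-40+x/4,b-40+y/4);print(np.round(uv,1),r/4,ray(p,uv,63))
# corners of rim (z=62) : front-left, back-left, ...
for uv in ((214,274),(352,274)): print(ray(p,uv,62))
A=ray(p,(282,112),63);print(A,A+110*np.array([.176,-.984,0]))
d=ctrl.landmark_of("lid_handle",p)[0];h=np.array([637,91.7])
for z in(250,252): w=ray(p,d["point"],z);print("handle along",(w[:2]-h)@[.984,.176],z)
for c in [ctrl.capture("scene")]:
    d=ctrl.landmark_of("lid_handle",c)[0];print(d)
    for th in(1.7,1.75,1.8):
        a=th+.056;X=np.r_[h+np.array([.984,.176])*-196*np.cos(a),62+196*np.sin(a)]
        for q in(p,c):
            u=np.array(q["camera_matrix"])@(np.array(q["R"])@X+q["t"]);print(th,(u[:2]/u[2]).round(1))
```

```text
[283.2 112.2] 25.0 [554.  107.8  63. ]
[281.2 112.2] 25.0 [552.  107.5  63. ]
[282.8 114.8] 23.9 [553.9 105.4  63. ]
[287.2 108.8] 20.05 [557.3 111.8  63. ]
[281.2 216.2] 20.5 [571.2  -1.   63. ]
[281.8 208.8] 22.25 [570.2   7.6  63. ]
[282.2 213.2] 14.8 [571.7   2.6  63. ]
[282.2 205.8] 20.0 [570.1  11.1  63. ]
[506.3 -85.4  62. ]
[665.1 -57.2  62. ]
[552.7 107.8  63. ] [ 5.7206e+02 -4.4000e-01  6.3000e+01]
handle along 55.85360000000002 250
handle along 54.11759999999995 252
{'point': [199.0, 161.0], 'score': 0.73}
1.7 [524.7 190.2]
1.7 [203.3 163.5]
1.75 [541.5 189.1]
1.75 [200.1 163.8]
1.8 [557.  187.8]
1.8 [197.  164.3]
```

```bash
python3 -c "
from h import *
plan([553,107.5,83],0.177,5,-1)"
```

```text
[-1, 0.0135, 0.0, 0.0364, 0.0, 0.0, -0.0004]
[-1, 0.0135, 0.0, 0.0364, 0.0, 0.0, -0.0004]
[-1, 0.0135, 0.0, 0.0364, 0.0, 0.0, -0.0004]
[-1, 0.0135, 0.0, 0.0364, 0.0, 0.0, -0.0004]
[-1, 0.0135, 0.0, 0.0364, 0.0, 0.0, -0.0004]
```

{"api": "send_rows", "payload": {"targets": [[-1, 0.0135, 0, 0.036, 0, 0, 0], [-1, 0.0135, 0, 0.036, 0, 0, 0], [-1, 0.0135, 0, 0.036, 0, 0, 0], [-1, 0.0135, 0, 0.036, 0, 0, 0], [-1, 0.0135, 0, 0.036, 0, 0, 0], [-1, 0, 0, 0.02, 0, 0, 0], [-1, 0, 0, 0.02, 0, 0, 0], [-1, 0, 0, 0.013, 0, 0, 0], [-1, 0, 0, 0, 0, 0, 0], [0.2, 0, 0, 0, 0, 0, 0]], "squeeze": 50}}

```text
time_s: 12.1
eef_pos: [553.4, 107.4, 33.0]
ee_rot: [0.001, 0.643, 0.766, 0.0]
force: [0.4, 0.7, -0.3]
grip_width: 0.817
grip_force: 0.0
```

{"api": "send_rows", "payload": {"targets": [[0.5, 0, 0, 0, 0, 0, 0], [1, 0, 0, 0, 0, 0, 0], [1, 0, 0, 0, 0, 0, 0], [1, 0, 0, 0, 0, 0, 0], [1, 0, 0, 0, 0, 0, 0], [1, 0, 0, 0, 0, 0, 0], [1, 0, 0, 0, 0, 0, 0], [1, 0, 0, 0, 0, 0, 0], [1, 0, 0, 0, 0, 0, 0], [1, 0, 0, 0, 0, 0, 0]]}}

```text
time_s: 13.35
eef_pos: [553.4, 107.4, 33.3]
ee_rot: [0.001, 0.643, 0.766, 0.0]
force: [-0.7, -0.1, 5.4]
grip_width: 0.538
grip_force: 51.9
```

{"api": "send_rows", "payload": {"targets": [[1, 0, 0, -0.006, 0, 0, 0], [1, 0, 0, -0.01, 0, 0, 0], [1, 0, 0, -0.012, 0, 0, 0], [1, 0, 0, -0.012, 0, 0, 0], [1, 0, 0, -0.005, 0, 0, 0], [1, 0, 0, 0, 0, 0, 0], [1, 0, 0, 0, 0, 0, 0], [1, 0, 0, 0, 0, 0, 0], [1, 0, 0, 0, 0, 0, 0], [1, 0, 0, 0, 0, 0, 0]]}}

```text
time_s: 14.6
eef_pos: [552.8, 107.4, 77.1]
ee_rot: [-0.0, 0.643, 0.766, -0.0]
force: [-0.2, 0.2, -4.5]
grip_width: 0.538
grip_force: 52.1
```

Run:
```python
from h import *
s=st()
p=ctrl.capture("scene");s=st()
x=np.array(p['img'])[130:290,180:320,::-1]
p=ctrl.capture("wrist");y=np.array(p['img'])[120:,140:420,::-1]
cv2.imwrite('pics/l1.png',np.hstack([cv2.resize(x,(420,480)),cv2.resize(y,(373,400))[:400].copy() if 0 else cv2.resize(y,(373,480))]))
```

```text
{'time_s': 14.6, 'eef_pos': [552.85, 107.4, 77.079], 'ee_rot': [-0.0, 0.643, 0.766, -0.0], 'force': [-0.219, 0.163, -4.476], 'joints': [-0.016, 0.559, 1.562, -0.0, 1.021, -0.191], 'grip_width': 0.538, 'grip_force': 52.145}
[[-0.174, 0.985, -0.0], [0.985, 0.174, -0.0], [0.0, -0.0, -1.0]]
{'time_s': 14.65, 'eef_pos': [552.893, 107.41, 77.13], 'ee_rot': [-0.0, 0.643, 0.766, -0.0], 'force': [0.246, -0.613, -4.354], 'joints': [-0.016, 0.559, 1.562, -0.0, 1.021, -0.191], 'grip_width': 0.543, 'grip_force': 52.144}
[[-0.174, 0.985, -0.0], [0.985, 0.174, -0.0], [0.0, -0.0, -1.0]]
```

View pics/l1.png

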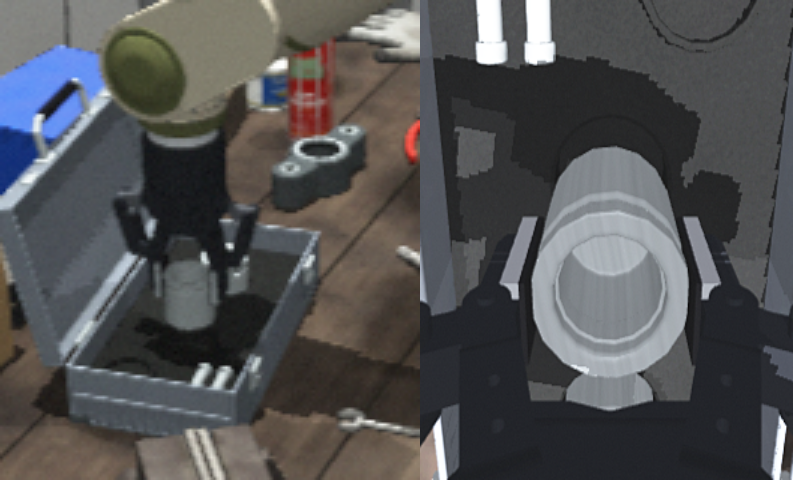

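Both views show the piston held upright and clear of its pocket. The force is about −4.5 N, or 0.45 kg, so this one is steel. I put it back and try the other.

{"api": "send_rows", "payload": {"targets": [[1, 0, 0, 0.006, 0, 0, 0], [1, 0, 0, 0.012, 0, 0, 0], [1, 0, 0, 0.012, 0, 0, 0], [1, 0, 0, 0.009, 0, 0, 0], [1, 0, 0, 0.005, 0, 0, 0], [1, 0, 0, 0, 0, 0, 0], [0.3, 0, 0, 0, 0, 0, 0], [-0.3, 0, 0, 0, 0, 0, 0], [-1, 0, 0, 0, 0, 0, 0], [-1, 0, 0, 0, 0, 0, 0]]}}

```text
time_s: 15.95
eef_pos: [553.1, 107.4, 33.4]
ee_rot: [0.0, 0.643, 0.766, 0.0]
force: [0.0, -0.4, -0.3]
grip_width: 0.999
grip_force: 0.0
```

```bash
python3 -c "
from h import *
st()
plan([571.5,-1,85],0.177,4,-1,[553,107.5,85])"
```

```text
{'time_s': 15.95, 'eef_pos': [553.104, 107.413, 33.377], 'ee_rot': [0.0, 0.643, 0.766, 0.0], 'force': [0.011, -0.446, -0.312], 'joints': [-0.016, 0.623, 1.59, 0.0, 0.929, -0.191], 'grip_width': 0.999, 'grip_force': 0.0}
[[-0.174, 0.985, 0.001], [0.985, 0.174, -0.0], [-0.0, 0.001, -1.0]]
[-1, -0.0275, -0.0002, 0.0, 0.0, 0.0, -0.0005]
[-1, -0.0275, -0.0002, 0.0, 0.0, 0.0, -0.0005]
[-1, -0.0275, -0.0002, 0.0, 0.0, 0.0, -0.0005]
[-1, -0.0275, -0.0002, 0.0, 0.0, 0.0, -0.0005]
```

{"api": "send_rows", "payload": {"targets": [[-1, 0, 0, -0.03, 0, 0, 0], [-1, 0, 0, -0.03, 0, 0, 0], [-1, -0.0275, 0, 0, 0, 0, 0], [-1, -0.0275, 0, 0, 0, 0, 0], [-1, -0.0275, 0, 0, 0, 0, 0], [-1, -0.0275, 0, 0, 0, 0, 0], [-1, 0, 0, 0.03, 0, 0, 0], [-1, 0, 0, 0.02, 0, 0, 0], [-1, 0, 0, 0.01, 0, 0, 0], [-1, 0, 0, 0, 0, 0, 0]]}}

```text
time_s: 17.2
eef_pos: [572.0, -0.8, 33.0]
ee_rot: [-0.0, 0.643, 0.766, -0.0]
force: [0.6, 0.3, 1.0]
grip_width: 1.006
grip_force: 0.0
```

{"api": "send_rows", "payload": {"targets": [[0, 0, 0, 0, 0, 0, 0], [0.5, 0, 0, 0, 0, 0, 0], [1, 0, 0, 0, 0, 0, 0], [1, 0, 0, 0, 0, 0, 0], [1, 0, 0, 0, 0, 0, 0], [1, 0, 0, 0, 0, 0, 0], [1, 0, 0, 0, 0, 0, 0], [1, 0, 0, 0, 0, 0, 0], [1, 0, 0, 0, 0, 0, 0], [1, 0, 0, 0, 0, 0, 0]]}}

```text
time_s: 18.45
eef_pos: [572.6, -1.0, 34.2]
ee_rot: [0.001, 0.643, 0.766, 0.0]
force: [-1.2, 1.0, 6.3]
grip_width: 0.534
grip_force: 51.9
```

{"api": "send_rows", "payload": {"targets": [[1, 0, 0, -0.006, 0, 0, 0], [1, 0, 0, -0.01, 0, 0, 0], [1, 0, 0, -0.012, 0, 0, 0], [1, 0, 0, -0.012, 0, 0, 0], [1, 0, 0, -0.005, 0, 0, 0], [1, 0, 0, 0, 0, 0, 0], [1, 0, 0, 0, 0, 0, 0], [1, 0, 0, 0, 0, 0, 0], [1, 0, 0, 0, 0, 0, 0], [1, 0, 0, 0, 0, 0, 0]]}}

```text
time_s: 19.7
eef_pos: [572.0, -0.9, 78.1]
ee_rot: [-0.0, 0.643, 0.766, -0.0]
force: [-0.5, 0.6, -1.4]
grip_width: 0.531
grip_force: 51.5
```

Run:
```python
from h import *
s=st()
p=ctrl.capture("wrist");s=ctrl.sense();print(s["force"])
for d in ctrl.boxes_of("piston_a",p)[:2]:print(d)
```

```text
{'time_s': 19.7, 'eef_pos': [572.008, -0.903, 78.084], 'ee_rot': [-0.0, 0.643, 0.766, -0.0], 'force': [-0.547, 0.567, -1.408], 'joints': [-0.206, 0.574, 1.533, -0.0, 1.035, -0.381], 'grip_width': 0.531, 'grip_force': 51.461}
[[-0.174, 0.985, -0.0], [0.985, 0.174, 0.0], [0.0, -0.0, -1.0]]
[-0.9878849   0.26777675 -1.50473732]
{'extent': [227.2, 213.9, 112.3, 143.3], 'score': 0.72}
{'extent': [228.7, 1.6, 108.2, 84.7], 'score': 0.56}
```

Piston two pulls about 1.45 N (0.15 kg), so it is the aluminium one. I put it back, then return to the steel one.

{"api": "send_rows", "payload": {"targets": [[1, 0, 0, 0.006, 0, 0, 0], [1, 0, 0, 0.012, 0, 0, 0], [1, 0, 0, 0.012, 0, 0, 0], [1, 0, 0, 0.009, 0, 0, 0], [1, 0, 0, 0.005, 0, 0, 0], [1, 0, 0, 0, 0, 0, 0], [0.3, 0, 0, 0, 0, 0, 0], [-0.3, 0, 0, 0, 0, 0, 0], [-1, 0, 0, 0, 0, 0, 0], [-1, 0, 0, 0, 0, 0, 0]]}}

```text
time_s: 21.05
eef_pos: [572.1, -0.9, 34.2]
ee_rot: [0.0, 0.643, 0.766, 0.0]
force: [-0.2, 0.7, 0.1]
grip_width: 0.998
grip_force: 0.0
```

{"api": "send_rows", "payload": {"targets": [[-1, 0, 0, -0.03, 0, 0, 0], [-1, 0, 0, -0.03, 0, 0, 0], [-1, 0.0275, 0, 0, 0, 0, 0], [-1, 0.0275, 0, 0, 0, 0, 0], [-1, 0.0275, 0, 0, 0, 0, 0], [-1, 0.0275, 0, 0, 0, 0, 0], [-1, 0, 0, 0.03, 0, 0, 0], [-1, 0, 0, 0.02, 0, 0, 0], [-1, 0, 0, 0.009, 0, 0, 0], [-1, 0, 0, 0, 0, 0, 0]]}}

```text
time_s: 22.3
eef_pos: [552.9, 107.3, 35.1]
ee_rot: [-0.0, 0.643, 0.766, -0.0]
force: [0.7, -1.3, -0.1]
grip_width: 1.002
grip_force: 0.0
```

{"api": "send_rows", "payload": {"targets": [[0, 0, 0, 0, 0, 0, 0], [0.5, 0, 0, 0, 0, 0, 0], [1, 0, 0, 0, 0, 0, 0], [1, 0, 0, 0, 0, 0, 0], [1, 0, 0, 0, 0, 0, 0], [1, 0, 0, 0, 0, 0, 0], [1, 0, 0, 0, 0, 0, 0], [1, 0, 0, 0, 0, 0, 0], [1, 0, 0, 0, 0, 0, 0], [1, 0, 0, 0, 0, 0, 0]]}}

```text
time_s: 23.55
eef_pos: [553.2, 107.4, 36.2]
ee_rot: [0.0, 0.643, 0.766, 0.0]
force: [-2.5, -0.1, 6.5]
grip_width: 0.534
grip_force: 51.8
```

{"api": "send_rows", "payload": {"targets": [[1, 0, 0, -0.006, 0, 0, 0], [1, 0, 0, -0.012, 0, 0, 0], [1, 0, 0, -0.02, 0, 0, 0], [1, 0, 0, -0.03, 0, 0, 0], [1, 0, 0, -0.03, 0, 0, 0], [1, 0, 0, -0.03, 0, 0, 0], [1, 0, 0, -0.03, 0, 0, 0], [1, 0, 0, -0.02, 0, 0, 0], [1, 0, 0, -0.01, 0, 0, 0], [1, 0, 0, 0, 0, 0, 0]]}}

```text
time_s: 24.8
eef_pos: [552.9, 107.4, 223.5]
ee_rot: [0.0, 0.643, 0.766, 0.0]
force: [-0.2, -0.2, -4.3]
grip_width: 0.535
grip_force: 52.2
```

Run:
```python
from h import *
s=st();print(yaw())
p=ctrl.capture("wrist")
for d in ctrl.landmark_of("piston_a_mid",p)[:2]:print(d["score"],np.round(d["point"]),ray(p,d["point"],38))
plan([590,-225,220],0.177,6,1)
```

```text
{'time_s': 24.8, 'eef_pos': [552.887, 107.419, 223.458], 'ee_rot': [0.0, 0.643, 0.766, 0.0], 'force': [-0.224, -0.172, -4.265], 'joints': [-0.016, 0.403, 1.392, -0.0, 1.346, -0.191], 'grip_width': 0.535, 'grip_force': 52.235}
[[-0.174, 0.985, 0.001], [0.985, 0.174, -0.0], [-0.0, 0.001, -1.0]]
0.1749772909904646
0.72 [284. 267.] [571.1  13.5  38. ]
[1, -0.0556, -0.0035, 0.0004, 0.0, 0.0, -0.0003]
[1, -0.0556, -0.0035, 0.0004, 0.0, 0.0, -0.0003]
[1, -0.0556, -0.0035, 0.0004, 0.0, 0.0, -0.0003]
[1, -0.0556, -0.0035, 0.0004, 0.0, 0.0, -0.0003]
[1, -0.0556, -0.0036, 0.0004, 0.0, 0.0, -0.0003]
[1, -0.0556, -0.0036, 0.0004, 0.0, 0.0, -0.0003]
```

Run:
```python
from h import *
plan([510,-290,225],-1.57,10,1)
```

```text
[1, -0.0384, -0.0111, -0.0003, 0.0, 0.0, 0.1745]
[1, -0.0397, -0.0043, -0.0003, 0.0, 0.0, 0.1745]
[1, -0.0399, 0.0027, -0.0003, 0.0, 0.0, 0.1745]
[1, -0.0388, 0.0096, -0.0003, 0.0, 0.0, 0.1745]
[1, -0.0366, 0.0162, -0.0003, 0.0, 0.0, 0.1745]
[1, -0.0332, 0.0223, -0.0003, 0.0, 0.0, 0.1745]
[1, -0.0288, 0.0277, -0.0003, 0.0, 0.0, 0.1745]
[1, -0.0236, 0.0323, -0.0003, 0.0, 0.0, 0.1745]
[1, -0.0176, 0.0359, -0.0003, 0.0, 0.0, 0.1745]
[1, -0.0111, 0.0384, -0.0003, 0.0, 0.0, 0.1745]
```

{"api": "send_rows", "payload": {"targets": [[1, -0.0384, -0.011, 0, 0, 0, 0.1745], [1, -0.0397, -0.0043, 0, 0, 0, 0.1745], [1, -0.04, 0.0027, 0, 0, 0, 0.1745], [1, -0.0388, 0.0096, 0, 0, 0, 0.1745], [1, -0.0366, 0.0162, 0, 0, 0, 0.1745], [1, -0.0332, 0.0223, 0, 0, 0, 0.1745], [1, -0.0288, 0.0277, 0, 0, 0, 0.1745], [1, -0.0236, 0.0323, 0, 0, 0, 0.1745], [1, -0.0176, 0.036, 0, 0, 0, 0.1745], [1, -0.011, 0.0384, 0, 0, 0, 0.1745]]}}

```text
time_s: 26.15
eef_pos: [510.2, -291.4, 222.1]
ee_rot: [-0.001, 1.0, -0.003, -0.001]
force: [-0.0, 0.3, -5.2]
grip_width: 0.537
grip_force: 52.3
```

{"api": "send_rows", "payload": {"targets": [[1, 0, 0, 0, 0, 0, 0], [1, 0, 0, 0, 0, 0, 0], [1, 0, 0, 0, 0, 0, 0], [1, 0, 0, 0, 0, 0, 0], [1, 0, 0, 0, 0, 0, 0], [1, 0, 0, 0, 0, 0, 0], [1, 0, 0, 0, 0, 0, 0], [1, 0, 0, 0, 0, 0, 0], [1, 0, 0, 0, 0, 0, 0], [1, 0, 0, 0, 0, 0, 0]]}}

```text
time_s: 27.4
eef_pos: [510.7, -290.3, 223.2]
ee_rot: [0.0, 1.0, 0.0, 0.0]
force: [1.1, 0.1, -4.7]
grip_width: 0.535
grip_force: 52.5
```

Run:
```python
from h import *
s=st();print(yaw())
p=ctrl.capture("wrist");save(p,"w5")
for k,z in dict(bore=46,caliper=0,piston_a_mid=212,brake_cleaner=0).items():
    for d in ctrl.landmark_of(k,p)[:2]: print(k,round(d["score"],2),np.round(d["point"],1),ray(p,d["point"],z))
```

```text
{'time_s': 27.4, 'eef_pos': [510.681, -290.296, 223.215], 'ee_rot': [0.0, 1.0, 0.0, 0.0], 'force': [1.06, 0.131, -4.749], 'joints': [-0.716, 0.457, 1.312, 0.0, 1.372, 0.854], 'grip_width': 0.535, 'grip_force': 52.526}
[[1.0, 0.001, 0.0], [0.001, -1.0, -0.0], [0.0, 0.0, -1.0]]
-1.5700068165094312
bore 0.9 [286.7  89.6] [ 598.1 -293.9   46. ]
caliper 0.68 [288.1  94.4] [ 594.9 -296.     0. ]
piston_a_mid 0.85 [278.1 265.9] [ 506.3 -287.6  212. ]
piston_a_mid 0.65 [286.1  92.8] [ 591.  -291.3  212. ]
brake_cleaner 0.61 [403.1  24.7] [ 660.3 -409.1    0. ]
```

View pics/w5.png

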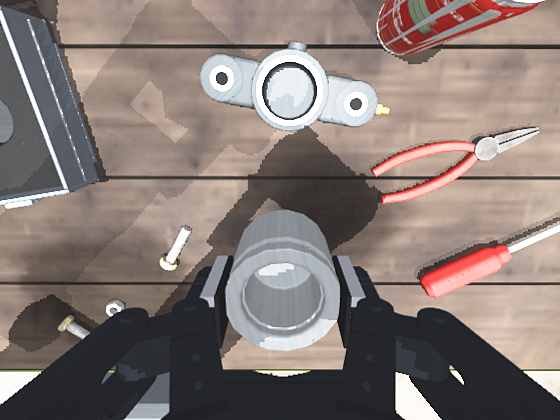

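The picture shows the bore mouth centred near (291,91) and the held piston upright between the pads, its rim near (282,305). I refine both centres.

Run:
```python
from h import *
p=ctrl.capture("wrist");g=cv2.cvtColor(np.array(p["img"]).astype(np.uint8),cv2.COLOR_RGB2GRAY)
def circ(a,b,h,r0,r1,z):
    roi=cv2.resize(g[max(b-h,0):b+h,a-h:a+h],None,fx=4,fy=4,interpolation=cv2.INTER_CUBIC)
    c=cv2.HoughCircles(cv2.medianBlur(roi,5),cv2.HOUGH_GRADIENT,2,6,param1=120,param2=25,minRadius=r0*4,maxRadius=r1*4)
    for x,y,r in (c[0][:4] if c is not None else []):
        uv=(a-h+x/4,max(b-h,0)+y/4);print(np.round(uv,1),r/4,ray(p,uv,z))
K=np.array(p["camera_matrix"]);print(K[0,0])
circ(291,91,45,24,33,46);print();circ(291,91,50,34,42,46);print();circ(282,305,75,48,64,250)
# sub-pixel: dark bore edge ellipse
roi=g[50:132,250:332];m=(roi<60).astype(np.uint8)
cs=max(cv2.findContours(m,cv2.RETR_EXTERNAL,cv2.CHAIN_APPROX_NONE)[0],key=len)
(e,ax,_)=cv2.fitEllipse(cv2.convexHull(cs));uv=(250+e[0],50+e[1]);print("ell",np.round(uv,1),np.round(ax,1),ray(p,uv,46))
```

```text
332.31134036307293
[289.2  90.8] 27.6 [ 597.1 -296.2   46. ]
[289.8  87.2] 25.55 [ 600.1 -296.6   46. ]
[289.2  89.2] 27.45 [ 598.4 -296.2   46. ]
[290.8  93.2] 25.55 [ 594.9 -297.6   46. ]

[289.2  87.2] 38.4 [ 600.1 -296.2   46. ]
[289.8  89.8] 40.05 [ 598.  -296.7   46. ]
[290.2  91.2] 38.95 [ 596.7 -297.1   46. ]
[293.2  90.2] 41.7 [ 597.5 -299.9   46. ]

[282.8 311.2] 63.15 [ 505.6 -289.9  250. ]
[283.2 288.8] 62.05 [ 516.  -290.1  250. ]
[290.2 299.2] 49.8 [ 511.2 -292.9  250. ]
[287.8 306.8] 63.7 [ 507.7 -292.   250. ]
ell [289.   90.4] [54.1 57.4] [ 597.4 -296.    46. ]
```

{"api": "send_rows", "payload": {"targets": [[1, 0.015, 0.001, 0, 0, 0, 0], [1, 0.025, 0.002, 0, 0, 0, 0], [1, 0.025, 0.002, 0, 0, 0, 0], [1, 0.015, 0.001, 0.01, 0, 0, 0], [1, 0.007, 0, 0.02, 0, 0, 0], [1, 0, 0, 0.025, 0, 0, 0], [1, 0, 0, 0.025, 0, 0, 0], [1, 0, 0, 0.02, 0, 0, 0], [1, 0, 0, 0.013, 0, 0, 0], [1, 0, 0, 0, 0, 0, 0]]}}

```text
time_s: 28.95
eef_pos: [597.1, -295.9, 109.1]
ee_rot: [-0.001, 1.0, 0.0, -0.001]
force: [0.1, 0.4, -2.7]
grip_width: 0.534
grip_force: 52.5
```

Run:
```python
from h import *
s=st();pos=s["eef_pos"]
p=ctrl.capture("wrist");t=ctrl.capture("scene");im=np.array(p["img"])[:,:,::-1].copy()
def proj(q,X): u=np.array(q["camera_matrix"])@(np.array(q["R"])@X+np.array(q["t"]));return u[:2]/u[2]
a=np.linspace(0,6.283,60);zt=pos[2]-36.2+63
for r,dz,col in((24,0,(0,0,255)),(24,-50,(0,255,0))):
    P=np.array([proj(p,np.array([pos[0]+r*np.cos(k),pos[1]+r*np.sin(k),zt+dz])) for k in a]);cv2.polylines(im,[P.astype(np.int32)],True,col,1)
P=np.array([proj(p,np.array([597.7+25.5*np.cos(k),-296.3+25.5*np.sin(k),46])) for k in a]);cv2.polylines(im,[P.astype(np.int32)],True,(255,0,0),1)
A=im[90:400,130:430]
S=np.array(t["img"])[110:230,220:350,::-1]
cv2.imwrite("pics/f1.png",np.hstack([cv2.resize(A,(500,517)),cv2.resize(S,(290,517))]))
```

```text
{'time_s': 28.95, 'eef_pos': [597.124, -295.937, 109.054], 'ee_rot': [-0.001, 1.0, 0.0, -0.001], 'force': [0.106, 0.382, -2.683], 'joints': [-0.636, 0.73, 1.167, -0.0, 1.247, 0.935], 'grip_width': 0.534, 'grip_force': 52.541}
[[1.0, 0.001, -0.002], [0.001, -1.0, 0.001], [-0.002, -0.001, -1.0]]
```

View pics/f1.png

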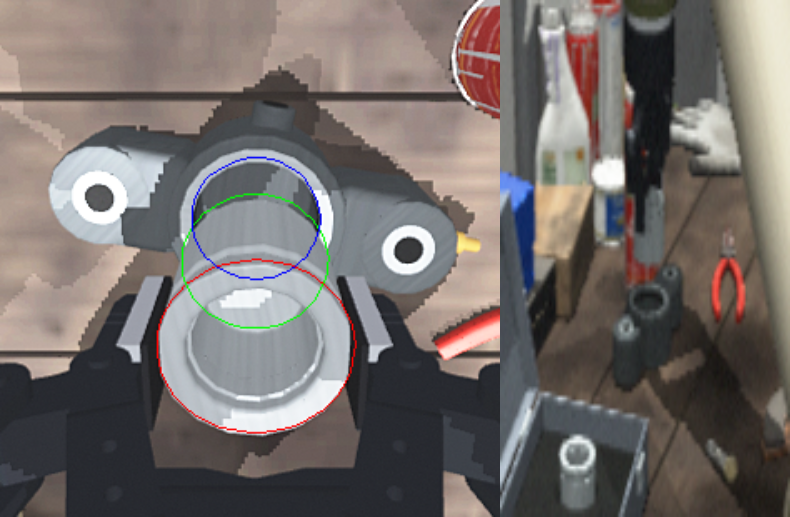

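The overlay matches: the held piston's rim (red) and the bore mouth (blue) lie where computed. The scene crop shows the light piston standing in its pocket. I settle, then hand in.

{"api": "send_rows", "payload": {"targets": [[1, 0.0005, 0, 0, 0, 0, 0], [1, 0, 0, 0, 0, 0, 0], [1, 0, 0, 0, 0, 0, 0], [1, 0, 0, 0, 0, 0, 0], [1, 0, 0, 0, 0, 0, 0], [1, 0, 0, 0, 0, 0, 0], [1, 0, 0, 0, 0, 0, 0], [1, 0, 0, 0, 0, 0, 0], [1, 0, 0, 0, 0, 0, 0], [1, 0, 0, 0, 0, 0, 0]]}}

```text
time_s: 30.3
eef_pos: [598.2, -296.2, 110.2]
ee_rot: [0.0, 1.0, 0.0, 0.0]
force: [-0.0, 0.1, -4.7]
grip_width: 0.538
grip_force: 52.6
```

```bash
python3 -c "
from h import *
st();print(ctrl.finish_job())"
```

```text
{'time_s': 30.3, 'eef_pos': [598.189, -296.217, 110.205], 'ee_rot': [0.0, 1.0, 0.0, 0.0], 'force': [-0.028, 0.116, -4.694], 'joints': [-0.635, 0.73, 1.163, -0.0, 1.248, 0.935], 'grip_width': 0.538, 'grip_force': 52.585}
[[1.0, 0.001, 0.0], [0.001, -1.0, -0.0], [0.0, 0.0, -1.0]]
the job is handed in; nothing more can be done
None
```

The job is handed in at 30.3 s: the lid is back on its stop by the last camera check, the aluminium piston (about 0.15 kg) stands in its pocket, and the steel one (about 0.45 kg) is held upright and centred about 4 cm above the caliper bore.

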